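Pack the graining caddy

TASK

Pack the plain grit shaker (the one without a handle), the grey rubbing brick and the flat solvent tin into the slanting wooden caddy, side by side in any order. All three must stand on their bases, fully down on the caddy's floor; they only fit if the brick and the tin go in with their narrow sides towards the long walls. Leave everything else on the bench where it stands.

Things in the scene. Friction and masses are not known exactly. Their poses are not given: they have to be found in the camera images.
- caddy_floor (a point): Centre of the inner floor of the caddy, a fixed open plywood box on a low stand: inside 70 mm (x) by 165 mm (y), 45 mm deep, walls 5 mm. The frame is tilted with the box: z points out of its mouth, 28 degrees from vertical towards the robot; x across the box, up the slope; y along it, level. The point is 59 mm above the bench. Contents lean on the lower long wall (-x).
- shaker: Plain grit shaker WITHOUT a handle: upright stainless-steel cylinder, diameter 60 mm, 103 mm high, pierced lid, about 0.45 kg. Origin at the centre of its underside, z up along its axis.
- brick: Rubbing brick: grey stone block standing on end, 64 mm (its x) by 46 mm (its y) by 105 mm high, about 0.6 kg. Origin at the centre of its underside, z up.
- tin: Flat solvent tin: upright bare metal rectangular can, 62 mm (its x) by 44 mm (its y), 98 mm high to the shoulder, with a black screw cap (diameter 22 mm, 16 mm high, 14 mm off centre along +x) on top; about 0.35 kg. Origin at the centre of its underside, z up.
- mug: Bystander: grit shaker WITH a loop handle, the same steel cylinder (60 mm diameter, 103 mm high), handle reaching 57 mm from the axis along its +y. Origin at the centre of its underside.
- jar: Bystander: small amber jar with metal cap, 50 mm diameter, 58 mm high. Origin at the centre of its underside.
- knife: Bystander: ink knife (spatula) lying flat, 170 mm long along its x, handle to -x.
- spray: Bystander: clear bottle with black cap, 68 mm diameter, 170 mm high, behind the caddy. Origin at the centre of its underside.
- can: Bystander: dark can, 90 mm diameter, 90 mm high, behind the caddy. Origin at the centre of its underside.
- can2: Bystander: bare steel can, 84 mm diameter, 75 mm high, behind the caddy. Origin at the centre of its underside.
Not all that is in view belongs to the job. Of the things that look like the part that bears caddy_floor, the middle-sized one is meant.

How it is judged:
At the end, for the whole second after the job is handed in: Shaker, brick and tin are all inside the caddy, released and at rest, each standing on its base: the centre of its underside within 10 mm of the caddy's floor and its axis within 10 degrees of the caddy's own z. No bystander is more than 30 mm from where it stood (z of shaker in the frame of caddy_floor between -0.005 and 0.01 m and x of shaker in the frame of caddy_floor between -0.03 and 0.03 m and y of shaker in the frame of caddy_floor between -0.075 and 0.075 m and angle between the z axis of each of shaker, brick, tin and the z axis of caddy_floor, either way round below 0.17 rad and linear speed of each of shaker, brick, tin below 0.02 m/s and z of brick in the frame of caddy_floor between -0.005 and 0.01 m and x of brick in the frame of caddy_floor between -0.03 and 0.03 m and y of brick in the frame of caddy_floor between -0.075 and 0.075 m and z of tin in the frame of caddy_floor between -0.005 and 0.01 m and x of tin in the frame of caddy_floor between -0.03 and 0.03 m and y of tin in the frame of caddy_floor between -0.075 and 0.075 m and distance of each of mug, jar, knife, spray, can, can2 from where it was at the start of the episode below 0.03 m); the robot touches nothing.
It fails at once if the shaker with a handle is pushed more than 30 mm away or knocked over (distance of mug from where it was at the start of the episode above 0.03 m or angle between mug's own z axis and vertical above 0.5 rad).
It fails at once if the jar or the ink knife is pushed more than 30 mm away or knocked over (distance of any of jar, knife from where it was at the start of the episode above 0.03 m or angle between any of jar, knife's own z axis and vertical above 0.5 rad).
It fails at once if the bottle or a can behind the caddy is pushed more than 30 mm away or knocked over (distance of any of spray, can, can2 from where it was at the start of the episode above 0.03 m or angle between any of spray, can, can2's own z axis and vertical above 0.5 rad).
It also fails if it takes over 66 s, if anything falls off the work surface, if the arm or the gripper's body presses on something with over 40 N, if the wrist force passes 120 N, or if a joint passes its speed limit or range.

ROBOT

A 6-joint arm with a two-finger parallel gripper is mounted at the origin on the work surface. World frame = base frame: x ahead of the robot, y to its left, z up, the work surface at z = 0. Lengths are in m, angles in rad, forces in N, time in s.
With the tool pointing down it reaches from about 0.3 to 0.875 m from the base axis. Payload 6.4 kg.
Tool frame: the origin (TCP) lies midway between the tips of the shut fingers; the grasp point (between the pads) lies 19 mm behind it; z points along the fingers, y is the line along which they close (so a half turn about z gives the same grasp; the last joint's range is limited). The gripper opens to 85 mm and grips with 20 to 120 N. Pads are 22 mm wide; open, the fingers measure 114 mm over their backs; the gripper's body (76 mm by 85 mm) begins 54 mm behind the grasp point. The pads swing forward as they close: fully open they stand 13 mm farther back than shut.
Start: joints at [0.936, 0.181, 1.607, -0, 1.354, -0.206], TCP at [0.239, 0.523, 0.231] pointing down, gripper open.
Joint ranges: [-2.99, 2.99], [-0.89, 2.07], [0.3, 2.58], [-1.14, 4.28], [0, 2.63], [-3.12, 3.12]. Speed limits (rad/s): [2.57, 2.57, 3.01, 3.14, 3.14, 3.14].

INTERFACE

Orientations are given as a unit quaternion [w, x, y, z].
In Python, from bench import ctrl gives the robot as it stands. The module is installed in compiled form; this text tells all that it offers.
- The arm moves only by the tool move_arm, never from a script. Its argument "plan" is one flat list of numbers, 6 for each row, row after row: the shift along the world's x, y, z in units of 50 mm (1.0 is 50 mm), then the turn, a rotation vector about the world's x, y, z in rad. A call has 1 to 10 rows; each row is the pose to reach, as a shift and turn from the pose commanded when the call began; what a row does not reach only later rows make up. A row lasts 1/8 s, in which the tool goes at most 62.5 mm and 10.7 degrees, less where a joint would pass 70% of its speed; a pose out of reach is approached as far as the arm can. A call with a gripper value outside its range is refused whole. "grip" is the finger opening in mm, from 0 to 85.4, set as the call begins (left out, the last holds). The fingers move at their own pace and stop on an object; the grip force is fixed at half the most. Time passes only in rows, so rows that repeat a pose let the fingers close. It gives the time, the measured TCP pose, the force, the opening and the grip force at its end, in the units of the state.
- ctrl.get_obs(): the state, without advancing time (a new reading comes with each control period).
- ctrl.camera(name): name is "scene" or "side" or "wrist"; returns a dict with "pixels" (400x640x3 uint8, red, green, blue), "fx", "fy", "cx", "cy" (pixels), "origin" and "attitude" of the camera in the world. Camera axes: x right, y down, z forward; pixel columns grow to the right and rows downward; lengths in m; the calibration is good to about 2 mm. A picture is of the moment at which its call begins. There is no depth.
- ctrl.hand_in(): hands the job in; it is judged then, once.
The state is a dict: "time_s": time; "q": joint angles; "dq": joint speeds; "joint_efforts": joint torques, N m; "eef_pos": TCP position; "eef_rot": TCP orientation; "wrist_force": force on the tool from outside, world axes, zero at the start; "torque": the same for the moment, N m; "opening": opening from 0.0 (shut) to 1.0 (fully open); "grasp_force": force on a finger pad.
Only numpy, scipy, OpenCV 4.12 (cv2) and the standard library are available. Lean on these libraries where they do the work, as an engineer would, in place of code of your own. Each camera call takes 0.05 s, during which the arm holds its last target. There are 200 camera calls.

## Working session

There is one attempt and no reset: what is moved stays moved. The work goes in short steps, Python scripts to look and compute and a tool call to move; the robot and the scene stay as the last step left them, time stands still between calls to the robot, and variables do not carry over. Pictures are saved under pics/ and viewed, at most 10 in all, crops included, and the job is handed in when it is done.

Besides the shell and the picture viewer there is one more tool, called as name(argument=value, ...) on one line, values as JSON. move_arm: Moves the arm, as the interface text tells. Its arguments: {"type":"object","properties":{"plan":{"type":"array"},"grip":{"type":"number"}},"required":["plan"]}

```bash
mkdir -p pics; python3 - <<'E'
from bench import ctrl
import cv2,numpy as np
for n in ["scene","side"]:
    c=ctrl.camera(n); cv2.imwrite(f"pics/{n}0.png",c["pixels"][:,:,::-1])
    np.savez(f"{n}0.npz",**{k:np.array(v) for k,v in c.items()})
    print(n,{k:np.round(v,4).tolist() for k,v in c.items() if k!="pixels"})
o=ctrl.get_obs();print({k:np.round(v,3).tolist() for k,v in o.items()})
E
```

```text
scene {'fx': 371.6048, 'fy': 371.6048, 'cx': 322.3201, 'cy': 204.1943, 'origin': [0.9545, 0.6471, 0.5909], 'attitude': [-0.1511, 0.2944, 0.8306, -0.4478]}
side {'fx': 471.1451, 'fy': 471.1451, 'cx': 323.4842, 'cy': 201.4468, 'origin': [0.1371, -0.6944, 0.8448], 'attitude': [-0.3651, 0.9008, -0.2173, 0.0899]}
{'time_s': 0.1, 'q': [0.936, 0.181, 1.608, -0.0, 1.354, -0.206], 'dq': [-0.001, -0.002, -0.003, -0.001, -0.0, -0.001], 'joint_efforts': [-0.0, -44.588, -35.224, -0.0, 0.004, -0.0], 'eef_pos': [0.239, 0.523, 0.23], 'eef_rot': [-0.0, 0.213, 0.977, -0.001], 'wrist_force': [0.061, 0.524, 0.792], 'torque': [-0.058, 0.02, -0.038], 'grasp_force': 0.0, 'opening': 1.002}
```

View pics/scene0.png

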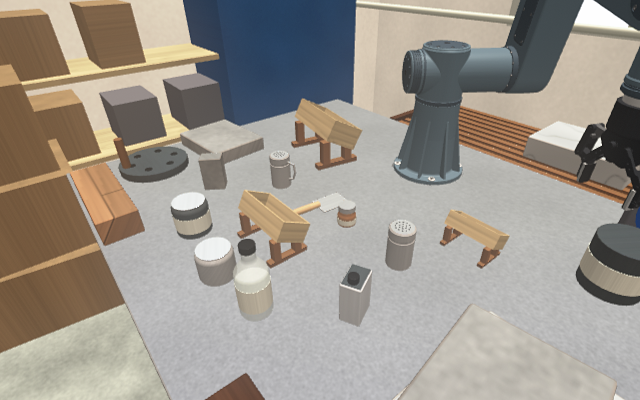

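View pics/side0.png

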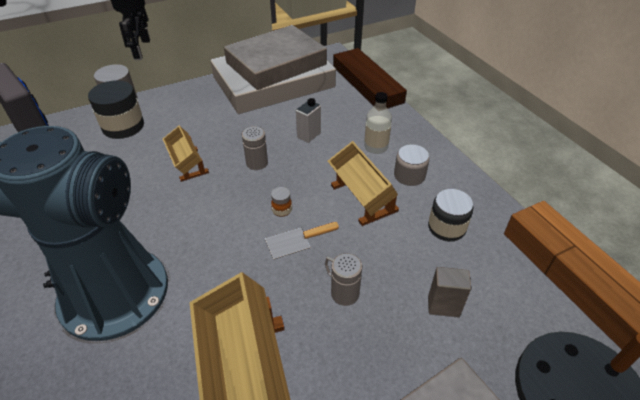

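Scene picture: three caddies, at (480,235) small, (272,225) middle and (327,130) large. In the side picture these are (183,153), (362,183) and (240,340). The middle one fits: it is medium-sized and has the bottle and cans behind it. There are two shakers: the one at scene (400,245) / side (255,148) is plain, and the one at scene (281,168) / side (346,280) has a handle. The brick is at scene (212,170) / side (449,291), and the tin at scene (355,293) / side (309,121). I'll confirm this in one enlarged crop.

```bash
cat > h.py <<'E'
import numpy as np,cv2
from scipy.spatial.transform import Rotation as R
def quat(q): q=np.array(q,float); return R.from_quat([q[1],q[2],q[3],q[0]])
def ray(c,p):
    d=np.array([(p[0]-c["cx"])/c["fx"],(p[1]-c["cy"])/c["fy"],1.0])
    d=quat(c["attitude"]).apply(d); return np.array(c["origin"],float),d/np.linalg.norm(d)
def plane(c,p,z):
    o,d=ray(c,p); return o+d*(z-o[2])/d[2]
def tri(c1,p1,c2,p2):
    o1,d1=ray(c1,p1);o2,d2=ray(c2,p2)
    A=np.stack([d1,-d2],1);s=np.linalg.lstsq(A,o2-o1,rcond=None)[0]
    a=o1+s[0]*d1;b=o2+s[1]*d2
    return (a+b)/2,np.linalg.norm(a-b)
def proj(c,P):
    v=quat(c["attitude"]).inv().apply(np.array(P)-c["origin"])
    return np.array([c["fx"]*v[...,0]/v[...,2]+c["cx"],c["fy"]*v[...,1]/v[...,2]+c["cy"]]).T
E
python3 - <<'E'
import cv2,numpy as np
a=cv2.imread("pics/scene0.png");b=cv2.imread("pics/side0.png")
def crop(im,x,y,w,h,s):
    o=cv2.resize(im[y:y+h,x:x+w],None,fx=s,fy=s,interpolation=cv2.INTER_CUBIC)
    for i in range(0,w,10): cv2.line(o,(i*s,0),(i*s,4 if (x+i)%50 else 12),(0,0,255),1)
    for i in range(0,h,10): cv2.line(o,(0,i*s),(4 if (y+i)%50 else 12,i*s),(0,0,255),1)
    return o
# row1 caddy in both; row2 objects
r1=np.hstack([crop(a,230,180,100,75,4),crop(b,320,140,100,75,4)])
r2=np.hstack([crop(a,375,210,50,75,4),crop(a,330,255,50,75,4),crop(a,190,140,50,75,4),crop(b,420,250,50,75,4)])
cv2.imwrite("pics/c1.png",np.vstack([r1,r2]))
E
```

```text
(no output)
```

View pics/c1.png

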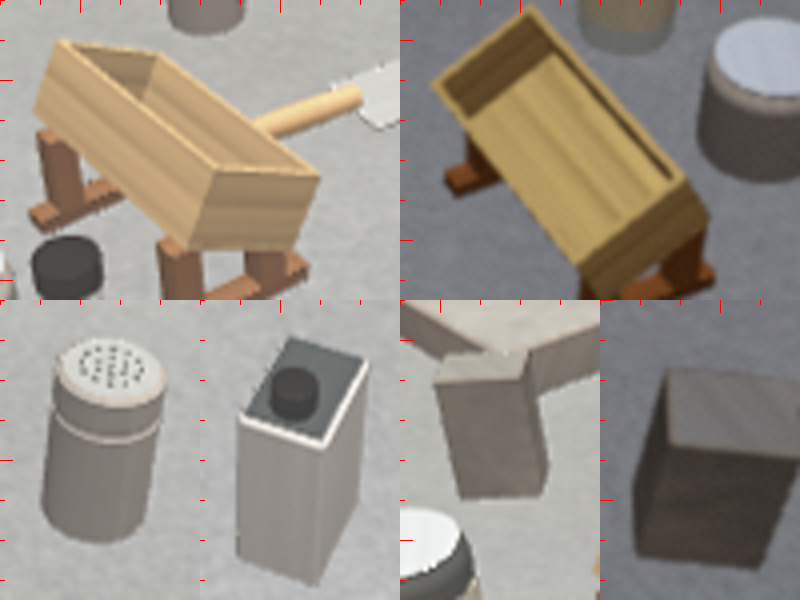

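The crop confirms it. The plain shaker has no handle, the tin has its cap near the far corner, the brick stands on end, and the caddy's mouth faces the robot. I need one more crop with the side-view corners.

```bash
python3 - <<'E'
import cv2,numpy as np
b=cv2.imread("pics/side0.png")
def crop(im,x,y,w,h,s):
    o=cv2.resize(im[y:y+h,x:x+w],None,fx=s,fy=s,interpolation=cv2.INTER_CUBIC)
    for i in range(0,w,10): cv2.line(o,(i*s,0),(i*s,4 if (x+i)%50 else 12),(0,0,255),1)
    for i in range(0,h,10): cv2.line(o,(0,i*s),(4 if (y+i)%50 else 12,i*s),(0,0,255),1)
    return o
cv2.imwrite("pics/c2.png",np.hstack([crop(b,230,120,50,60,5),crop(b,285,90,50,60,5),crop(b,420,255,60,60,5)]))
E
```

```text
(no output)
```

View pics/c2.png

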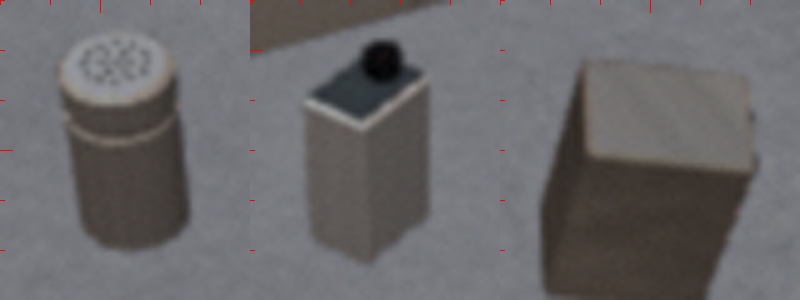

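```bash
cat > m1.py <<'E'
from h import *
s=dict(np.load("scene0.npz"));d=dict(np.load("side0.npz"))
f=lambda a:np.round(np.array(a)*1000,1).tolist()
P=lambda n,a,b:(lambda r:(print(n,f(r[0]),"gap",round(r[1]*1000,1)),r[0])[1])(tri(s,a,d,b))
P("shaker lid",(402.5,227),(253.4,133.6))
print("shaker z103",f(plane(s,(402.5,227),.103)),f(plane(d,(253.4,133.6),.103)))
print("tin scene",[f(plane(s,p,.098)) for p in [(352.5,264.5),(372,270.5),(360.5,291.8),(339.5,285)]])
print("tin side",[f(plane(d,p,.098)) for p in [(296,110.6),(307.6,115.4),(320.6,106)]])
print("tin bottom",[f(plane(s,p,0)) for p in [(359.5,325.8),(339.5,319.2)]],f(plane(d,(309,142.6),0)))
print("brick scene",[f(plane(s,p,.105)) for p in [(202,153),(221.7,152.5),(220,159.5),(198.8,160.8)]])
print("brick side",[f(plane(d,p,.105)) for p in [(437,267.4),(469.6,270.6),(470.4,289),(437.4,286.4)]])
A=P("up hiy",(285,222.5),(352.5,142));B=P("lo hiy",(309.5,224.2),(328.2,161.2))
C=P("up loy",(245.5,190),(392.5,185));D=P("lo loy",(269.5,193.7),(365,207))
print("lens",f([np.linalg.norm(A-B),np.linalg.norm(C-D),np.linalg.norm(A-C),np.linalg.norm(B-D)]))
ctr=(A+B+C+D)/4; y=(A-C+B-D);y[2]=0;y/=np.linalg.norm(y);xx=(A-B+C-D);xx-=y*(xx@y);xx/=np.linalg.norm(xx);z=np.cross(xx,y)
print("mouth",f(ctr),"x",xx.round(3),"y",y.round(3),"z",z.round(3),"tilt",np.degrees(np.arccos(z[2])),"floor",f(ctr-.045*z))
E
python3 m1.py
```

```text
shaker lid [420.4, 246.7, 99.4] gap 2.3
shaker z103 [423.0, 249.9, 103.0] [419.7, 241.0, 103.0]
tin scene [[582.3, 264.4, 98.0], [565.1, 299.9, 98.0], [618.8, 325.1, 98.0], [636.8, 289.2, 98.0]]
tin side [[561.7, 289.7, 98.0], [580.2, 255.5, 98.0], [631.2, 278.8, 98.0]]
tin bottom [[613.7, 323.2, 0.0], [633.3, 287.1, 0.0]] [584.7, 260.4, 0.0]
brick scene [[607.2, -377.2, 105.0], [560.0, -341.9, 105.0], [584.8, -301.9, 105.0], [635.8, -334.0, 105.0]]
brick side [[581.7, -313.6, 105.0], [632.9, -348.2, 105.0], [607.1, -381.9, 105.0], [556.0, -349.3, 105.0]]
up hiy [619.3, 85.9, 114.0] gap 3.6
lo hiy [553.1, 85.7, 77.9] gap 1.7
up loy [620.9, -88.8, 115.4] gap 6.4
lo loy [553.6, -89.4, 77.2] gap 3.8
lens [75.5, 77.4, 174.6, 175.1]
mouth [586.7, -1.7, 96.1] x [0.874 0.005 0.487] y [-0.006  1.     0.   ] z [-0.487 -0.003  0.874] tilt 29.117515599778976 floor [608.6, -1.5, 56.8]
```

move_arm(plan=[7.2, -4.65, -0.2, 0, 0, -0.7, 7.2, -4.65, -0.2, 0, 0, -0.7, 7.2, -4.65, -0.2, 0, 0, -0.7, 7.2, -4.65, -0.2, 0, 0, -0.7, 7.2, -4.65, -0.2, 0, 0, -0.7, 7.2, -4.65, -0.2, 0, 0, -0.7, 7.2, -4.65, -0.2, 0, 0, -0.7, 7.2, -4.65, -0.2, 0, 0, -0.7, 7.2, -4.65, -0.2, 0, 0, -0.7, 7.2, -4.65, -0.2, 0, 0, -0.7], grip=85)

```text
time_s: 1.35
eef_pos: [0.5978, 0.2916, 0.2212]
eef_rot: [-0.0, 0.534, 0.845, -0.0]
wrist_force: [-0.1, 0.3, 0.1]
opening: 0.995
grasp_force: 0.0
```

```bash
cat > snap.py <<'E'
import sys
from h import *
from bench import ctrl
o=ctrl.get_obs();print("t",round(o["time_s"],2),"pos",np.round(o["eef_pos"],4),"rot",np.round(quat(o["eef_rot"]).as_matrix(),3).tolist(),"F",np.round(o["wrist_force"],1),"open",round(float(o["opening"]),3),"gf",round(float(o["grasp_force"]),1))
if len(sys.argv)>2:
    c=ctrl.camera(sys.argv[1]);n=sys.argv[2];np.savez(n+".npz",**{k:np.array(v) for k,v in c.items()})
    cv2.imwrite(f"pics/{n}.png",c["pixels"][:,:,::-1]);print("cam",np.round(c["origin"],4),np.round(quat(c["attitude"]).as_matrix(),2).tolist())
E
python3 snap.py wrist w1
```

```text
t 1.35 pos [0.5978 0.2916 0.2212] rot [[-0.429, 0.903, -0.001], [0.903, 0.429, 0.0], [0.0, -0.001, -1.0]] F [-0.1  0.3  0.1] open 0.995 gf 0.0
cam [0.5642 0.3606 0.3641] [[0.9, 0.41, 0.13], [0.43, -0.86, -0.27], [-0.0, 0.3, -0.95]]
```

View pics/w1.png

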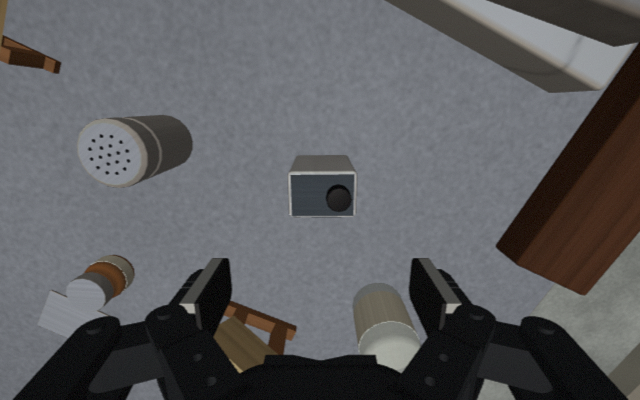

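Tin top corners are at (289,172), (355,172), (355,216) and (290,216), square to the fingers. The plain shaker's lid is centred near (113,153).

```bash
python3 - <<'E'
from h import *
w=dict(np.load("w1.npz"));s=dict(np.load("scene0.npz"))
f=lambda a:np.round(np.array(a)*1000,1).tolist()
ps=[plane(w,p,.098) for p in [(289,172),(355,172),(355,216),(290,216)]]
print("tin",[f(p) for p in ps],"c",f(np.mean(ps,0)),"yaw",np.degrees(np.arctan2(*(ps[1]-ps[0])[1::-1])))
print("tin tri",[ [f(t[0]),f(t[1])] for t in [tri(s,(352.5,264.5),w,(290,216)),tri(s,(372,270.5),w,(289,172)),tri(s,(360.5,291.8),w,(355,172)),tri(s,(339.5,285),w,(355,216))]])
print("shaker",f(plane(w,(113,153),.103)),[f(v) for v in tri(s,(402.5,227),w,(113,153))])
E
```

```text
tin [[563.4, 298.6, 98.0], [615.6, 323.4, 98.0], [634.4, 287.1, 98.0], [580.7, 261.5, 98.0]] c [598.5, 292.6, 98.0] yaw 25.475692641247917
tin tri [[[580.5, 261.4, 95.4], 1.8], [[563.3, 298.2, 95.7], 0.2], [[616.3, 322.9, 94.4], 0.2], [[635.0, 286.7, 95.1], 0.8]]
shaker [422.7, 250.8, 103.0] [[423.2, 250.6, 103.4], 0.8]
```

move_arm(plan=[0, 0.02, -1.2, 0, 0, 0, 0, 0.02, -2.4, 0, 0, 0, 0, 0.02, -3.3, 0, 0, 0, 0, 0.02, -3.3, 0, 0, 0, 0, 0.02, -3.3, 0, 0, 0])

```text
time_s: 2.02
eef_pos: [0.6001, 0.2925, 0.0586]
eef_rot: [0.001, 0.534, 0.845, 0.001]
wrist_force: [0.5, 1.5, 0.8]
opening: 0.994
grasp_force: 0.0
```

move_arm(plan=[0, 0, 0, 0, 0, 0, 0, 0, 0, 0, 0, 0, 0, 0, 0, 0, 0, 0, 0, 0, 0, 0, 0, 0, 0, 0, 0, 0, 0, 0, 0, 0, 0, 0, 0, 0], grip=40)

```text
time_s: 2.78
eef_pos: [0.6008, 0.2921, 0.0596]
eef_rot: [0.001, 0.535, 0.845, 0.002]
wrist_force: [-1.8, -0.5, 6.1]
opening: 0.719
grasp_force: 66.5
```

move_arm(plan=[0, 0, 1.2, 0, 0, 0, 0, 0, 2.4, 0, 0, 0, 0, 0, 3.6, 0, 0, 0, -0.4, -1.3, 3.6, 0.04, -0.16, -0.14, -0.7, -2.4, 3.5, 0.08, -0.32, -0.29, -1.0, -3.5, 3.2, 0.108, -0.48, -0.433, -1.37, -4.72, 2.8, 0.108, -0.48, -0.433, -1.37, -4.72, 2.8, 0.108, -0.48, -0.433, -1.37, -4.72, 2.8, 0.108, -0.48, -0.433, -1.37, -4.72, 2.8, 0.108, -0.48, -0.433])

```text
time_s: 4.03
eef_pos: [0.532, 0.0561, 0.1981]
eef_rot: [0.172, 0.685, 0.686, 0.172]
wrist_force: [1.1, -0.4, -3.8]
opening: 0.714
grasp_force: 68.7
```

```bash
python3 snap.py wrist w2
```

```text
t 4.03 pos [0.532  0.0561 0.1981] rot [[-0.002, 0.882, 0.471], [1.0, 0.001, 0.001], [-0.0, 0.471, -0.882]] F [ 1.1 -0.4 -3.8] open 0.714 gf 68.7
cam [0.4639 0.1325 0.3241] [[0.88, -0.14, 0.45], [0.0, -0.95, -0.3], [0.47, 0.26, -0.84]]
```

View pics/w2.png

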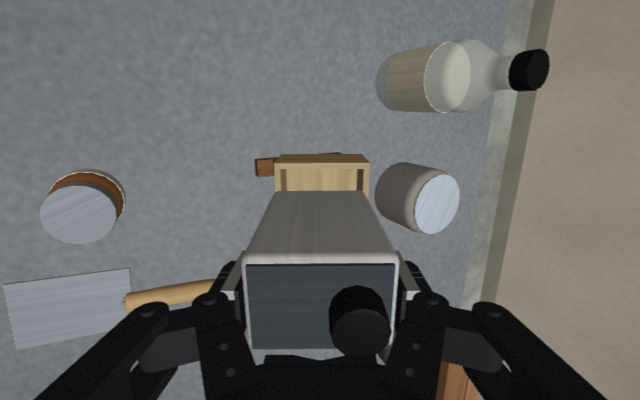

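Shows the +y end of the caddy beyond the held tin, rim corners at about (275,160) and (369,160). The tin's long side is parallel to the caddy's x. I'll get the edges numerically.

```bash
python3 - <<'E'
from h import *
w=dict(np.load("w2.npz"));im=w["pixels"].astype(int)
for r in (165,172,180,186): print(r,[(c,int(im[r,c].sum()),int(im[r,c,0]-im[r,c,2])) for c in list(range(268,294,2))+list(range(354,376,2))])
for k in (295,345): print(k,[(r,int(im[r,k].sum()),int(im[r,k,0]-im[r,k,2])) for r in range(146,196,2)])
E
```

```text
165 [(268, 256, 65), (270, 256, 64), (272, 221, 58), (274, 362, 50), (276, 427, 54), (278, 429, 53), (280, 432, 57), (282, 443, 57), (284, 443, 57), (286, 447, 57), (288, 439, 58), (290, 436, 57), (292, 448, 56), (354, 437, 55), (356, 434, 55), (358, 440, 55), (360, 433, 56), (362, 434, 54), (364, 428, 53), (366, 420, 53), (368, 425, 53), (370, 387, 1), (372, 387, -8), (374, 394, -7)]
172 [(268, 232, 60), (270, 231, 58), (272, 215, 54), (274, 322, 47), (276, 426, 54), (278, 421, 56), (280, 329, 50), (282, 253, 45), (284, 265, 43), (286, 373, 52), (288, 443, 56), (290, 443, 57), (292, 443, 55), (354, 448, 57), (356, 392, 49), (358, 171, 29), (360, 163, 29), (362, 173, 29), (364, 401, 52), (366, 425, 54), (368, 427, 54), (370, 378, -6), (372, 385, -7), (374, 367, -6)]
180 [(268, 392, -7), (270, 384, -6), (272, 388, -7), (274, 401, 16), (276, 426, 55), (278, 425, 53), (280, 371, 50), (282, 244, 47), (284, 251, 46), (286, 361, 50), (288, 442, 56), (290, 439, 56), (292, 440, 55), (354, 456, 55), (356, 363, 47), (358, 160, 30), (360, 163, 27), (362, 205, 34), (364, 431, 54), (366, 423, 55)
[... 560 characters left out ...]
, 206, 39), (160, 211, 37), (162, 250, 39), (164, 447, 57), (166, 445, 55), (168, 437, 57), (170, 435, 55), (172, 438, 54), (174, 435, 57), (176, 438, 55), (178, 438, 57), (180, 430, 56), (182, 436, 57), (184, 442, 55), (186, 442, 55), (188, 432, 55), (190, 423, 52), (192, 252, 4), (194, 257, 6)]
345 [(146, 385, -7), (148, 367, -6), (150, 366, -6), (152, 374, -8), (154, 219, 30), (156, 214, 36), (158, 207, 38), (160, 214, 38), (162, 249, 41), (164, 439, 56), (166, 436, 56), (168, 434, 55), (170, 414, 51), (172, 413, 53), (174, 408, 50), (176, 410, 53), (178, 409, 52), (180, 407, 53), (182, 402, 53), (184, 407, 50), (186, 406, 50), (188, 412, 52), (190, 358, 37), (192, 244, 4), (194, 247, 6)]
```

```bash
python3 - <<'E'
from h import *
w=dict(np.load("w2.npz"));s=dict(np.load("scene0.npz"))
f=lambda a:np.round(np.array(a)*1000,1).tolist()
lo,up=tri(s,(309.5,224.2),w,(274,162.5)),tri(s,(285,222.5),w,(369.3,162.5))
print("tri lo",f(lo[0]),f(lo[1]),"up",f(up[0]),f(up[1]))
print("scene loy low/up",f(plane(s,(269.5,193.7),.0799)),f(plane(s,(245.5,190),.1175)),"hiy",f(plane(s,(309.5,224.2),.0799)),f(plane(s,(285,222.5),.1175)))
# wrist ray onto the caddy's tilted planes, given guess F; report caddy coords
F=np.array([.6075,-.001,.059]);a=np.radians(28);B=np.stack([[np.cos(a),0,np.sin(a)],[0,1,0],[-np.sin(a),0,np.cos(a)]],1)
def cad(c,p,z):
    o,d=ray(c,p);o=B.T@(o-F);d=B.T@d;return o+d*(z-o[2])/d[2]
for n,p,z in [("rim lo out",(274,162.5),.045),("rim up out",(369.3,162.5),.045),("rim lo in",(280.5,180),.045),("rim up in",(362.5,180),.045),("end in",(330,169.5),.045),("floor lo",(286,180),0),("floor up",(356,180),0)]:
    print(n,f(cad(w,p,z)))
for n,p in [("s lo hiy",(309.5,224.2)),("s up hiy",(285,222.5)),("s lo loy",(269.5,193.7)),("s up loy",(245.5,190))]: print(n,f(cad(s,p,.045)))
# tin corners bottom-far: base edge hi-y of tin
im=w["pixels"].astype(int)
print("tin base row",[(c,int(im[196,c].sum()),int(im[196,c,0]-im[196,c,2])) for c in range(258,276,2)],[(c,int(im[196,c].sum())) for c in range(370,386,2)])
E
```

```text
tri lo [551.9, 86.2, 77.6] 0.9 up [620.1, 88.4, 117.0] 3.0
scene loy low/up [554.2, -84.4, 79.9] [619.9, -83.2, 117.5] hiy [553.8, 88.2, 79.9] [620.2, 90.9, 117.5]
rim lo out [-40.2, 88.0, 45.0]
rim up out [39.4, 88.2, 45.0]
rim lo in [-35.4, 73.0, 45.0]
rim up in [34.4, 73.1, 45.0]
end in [6.6, 82.2, 45.0]
floor lo [-35.7, 62.4, 0.0]
floor up [34.4, 62.6, 0.0]
s lo hiy [-34.5, 92.1, 45.0]
s up hiy [37.4, 90.4, 45.0]
s lo loy [-33.8, -79.2, 45.0]
s up loy [36.9, -84.4, 45.0]
tin base row [(258, 379, -5), (260, 378, -6), (262, 375, -8), (264, 374, -7), (266, 382, -7), (268, 384, -8), (270, 377, -7), (272, 310, -3), (274, 241, 4)] [(370, 378), (372, 389), (374, 288), (376, 212), (378, 215), (380, 222), (382, 220), (384, 223)]
```

```bash
cat >> h.py <<'E'
F=np.array([.607,-.0004,.059]);_a=np.radians(28);B=np.stack([[np.cos(_a),0,np.sin(_a)],[0,1,0],[-np.sin(_a),0,np.cos(_a)]],1)
def cad(c,p,z):
    o,d=ray(c,p);o=B.T@(o-F);d=B.T@d;return o+d*(z-o[2])/d[2]
E
python3 - <<'E'
from h import *
w=dict(np.load("w2.npz"));f=lambda a:np.round(np.array(a)*1000,1).tolist()
print("tcp cad",f(B.T@(np.array([.532,.0561,.1981])-F)))
print("base",f(cad(w,(272.5,191.2),.098)),f(cad(w,(374,190.7),.098)))
print("top",[f(cad(w,p,.196)) for p in [(247,264),(394,264),(399,347),(252,348)]])
E
```

```text
tcp cad [-0.9, 56.5, 158.0]
base [-33.8, 77.1, 98.0] [35.4, 77.6, 98.0]
top [[-29.4, 75.3, 196.0], [26.6, 75.3, 196.0], [31.6, 36.5, 196.0], [-30.0, 35.9, 196.0]]
```

```bash
python3 - <<'E'
from h import *
w=dict(np.load("w2.npz"));im=w["pixels"].astype(int);print(w["fx"],w["cy"])
for r in (189,191,193,197,205,220,240,258):
    row=im[r].sum(1); rb=im[r,:,0]-im[r,:,2]
    m=(row<330)&(abs(rb)<14); 
    cs=np.where(m[230:420])[0]+230
    print(r,cs.min() if len(cs) else None,cs.max() if len(cs) else None,[int(row[c]) for c in (300,325)])
for z in (.09,.098,.105,.11,.118): print(z,[np.round(cad(w,p,z)*1000,1).tolist() for p in [(272.5,191.2),(374,190.7)]])
E
python3 snap.py scene s2
python3 -c "
import cv2;a=cv2.imread('pics/s2.png');cv2.imwrite('pics/s2c.png',cv2.resize(a[110:260,220:420],None,fx=4,fy=4,interpolation=2))"
```

```text
308.94352258977665 202.41483785131575
189 375 411 [429, 461]
191 279 419 [259, 266]
193 274 418 [247, 249]
197 272 416 [260, 253]
205 268 414 [268, 257]
220 260 407 [262, 257]
240 250 389 [266, 269]
258 238 402 [507, 496]
0.09 [[-35.0, 74.9, 90.0], [36.9, 75.4, 90.0]]
0.098 [[-33.8, 77.1, 98.0], [35.4, 77.6, 98.0]]
0.105 [[-32.7, 79.1, 105.0], [34.1, 79.5, 105.0]]
0.11 [[-31.9, 80.4, 110.0], [33.2, 80.9, 110.0]]
0.118 [[-30.7, 82.6, 118.0], [31.7, 83.0, 118.0]]
t 4.08 pos [0.5319 0.0564 0.1978] rot [[-0.002, 0.882, 0.471], [1.0, 0.002, 0.001], [-0.0, 0.471, -0.882]] F [ 0.4  0.2 -3.5] open 0.723 gf 68.7
cam [0.9545 0.6471 0.5909] [[-0.78, 0.35, -0.51], [0.62, 0.43, -0.66], [-0.01, -0.83, -0.55]]
```

View pics/s2c.png

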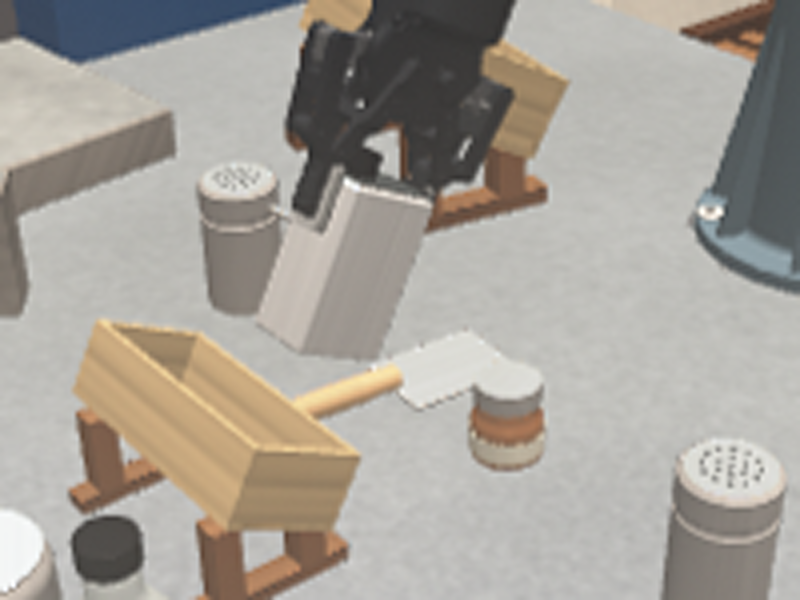

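The crop shows the tin upright in the hand over the caddy's near side, square to the box. Its base corners are at scene (295.8,198) and (315,200). I'll triangulate its base against the wrist view.

```bash
python3 - <<'E'
from h import *
w=dict(np.load("w2.npz"));s=dict(np.load("s2.npz"))
for n,a,b in [("b+x",(295.75,198),(374.5,191)),("b-x",(315,200),(272.5,191)),("t+x",(306.2,155),(395,261)),("t-x",(327.5,160),(246,261))]:
    p,g=tri(s,a,w,b); print(n,np.round(B.T@(p-F)*1000,1),round(g*1000,1))
E
```

```text
b+x [ 31.8  82.2 103.1] 8.6
b-x [-34.   78.7 100.6] 1.9
t+x [ 29.5  73.  193.6] 5.2
t-x [-29.5  76.2 195.9] 0.6
```

move_arm(plan=[0.25, -0.04, -0.44, 0, 0, 0, 0.42, -0.04, -0.79, 0, 0, 0, 0.57, -0.04, -1.06, 0, 0, 0, 0.7, -0.04, -1.32, 0, 0, 0, 0.8, -0.04, -1.5, 0, 0, 0, 0.8, -0.04, -1.5, 0, 0, 0])

```text
time_s: 4.88
eef_pos: [0.5711, 0.054, 0.1211]
eef_rot: [0.171, 0.686, 0.687, 0.171]
wrist_force: [1.5, -0.1, -4.4]
opening: 0.718
grasp_force: 72.1
```

move_arm(plan=[0.06, 0, -0.07, 0, 0, 0, 0.1, 0, -0.13, 0, 0, 0, 0.13, 0, -0.19, 0, 0, 0, 0.13, 0, -0.19, 0, 0, 0])

```text
time_s: 5.38
eef_pos: [0.5768, 0.0534, 0.1114]
eef_rot: [0.171, 0.686, 0.686, 0.171]
wrist_force: [0.5, -0.3, -4.0]
opening: 0.718
grasp_force: 72.0
```

move_arm(plan=[0.02, 0, -0.035, 0, 0, 0, 0.04, 0, -0.07, 0, 0, 0, 0.04, 0, -0.07, 0, 0, 0])

```text
time_s: 5.75
eef_pos: [0.5773, 0.0536, 0.1104]
eef_rot: [0.17, 0.686, 0.687, 0.17]
wrist_force: [-45.4, -5.2, 43.7]
opening: 0.718
grasp_force: 80.2
```

move_arm(plan=[-0.03, 0, 0.06, 0, 0, 0, -0.03, 0, 0.06, 0, 0, 0, -0.03, 0, 0.06, 0, 0, 0, -0.03, 0, 0.06, 0, 0, 0, -0.03, 0, 0.06, 0, 0, 0, -0.2, 0, 0.4, 0, 0, 0, -0.6, 0, 1.2, 0, 0, 0, -1.3, 0, 2.4, 0, 0, 0, -1.3, 0, 2.4, 0, 0, 0], grip=85)

```text
time_s: 6.88
eef_pos: [0.5154, 0.0533, 0.2338]
eef_rot: [0.175, 0.685, 0.686, 0.174]
wrist_force: [1.2, 0.1, 0.7]
opening: 0.996
grasp_force: 0.0
```

```bash
python3 snap.py wrist w3; python3 snap.py scene s3
python3 -c "
import cv2,numpy as np;a=cv2.imread('pics/s3.png');b=cv2.imread('pics/w3.png')
cv2.imwrite('pics/p3.png',np.hstack([cv2.resize(a[150:275,220:345],(400,400),interpolation=2),cv2.resize(b[:,120:520],(400,400))]))"
```

```text
t 6.88 pos [0.5154 0.0533 0.2338] rot [[-0.0, 0.879, 0.477], [1.0, 0.001, -0.001], [-0.002, 0.477, -0.879]] F [1.2 0.1 0.7] open 0.996 gf 0.0
cam [0.4465 0.1299 0.3593] [[0.88, -0.14, 0.46], [0.0, -0.95, -0.3], [0.48, 0.27, -0.84]]
t 6.92 pos [0.5149 0.0533 0.232 ] rot [[-0.0, 0.88, 0.475], [1.0, 0.001, -0.001], [-0.001, 0.475, -0.88]] F [-0.2  0.1  0.8] open 0.992 gf 0.0
cam [0.9545 0.6471 0.5909] [[-0.78, 0.35, -0.51], [0.62, 0.43, -0.66], [-0.01, -0.83, -0.55]]
```

View pics/p3.png

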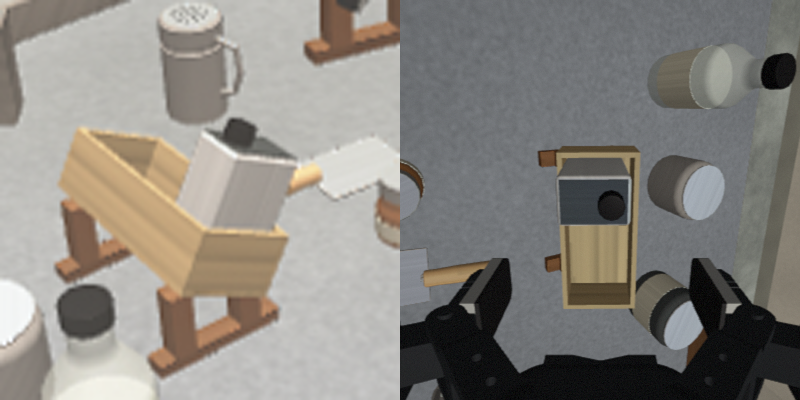

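The tin is upright in the +y end of the caddy, against the end wall and flush on the floor as far as this shows. Next is the brick.

move_arm(plan=[1.64, -7.8, 0.3, 0.147, 0.481, -0.581, 1.64, -7.8, 0.3, 0.147, 0.481, -0.581, 1.64, -7.8, 0.3, 0.147, 0.481, -0.581, 1.64, -7.8, 0.3, 0.147, 0.481, -0.581, 1.64, -7.8, 0.3, 0.147, 0.481, -0.581, 1.64, -7.8, 0.3, 0.147, 0.481, -0.581, 1.64, -7.8, 0.3, 0.147, 0.481, -0.581, 1.64, -7.8, 0.3, 0.147, 0.481, -0.581, 1.64, -7.8, 0.3, 0.147, 0.481, -0.581, 1.64, -7.8, 0.3, 0.147, 0.481, -0.581])

```text
time_s: 8.22
eef_pos: [0.5961, -0.3349, 0.2426]
eef_rot: [-0.004, 0.883, 0.47, -0.002]
wrist_force: [0.9, 0.1, 0.0]
opening: 1.0
grasp_force: 0.0
```

```bash
python3 snap.py wrist w4
python3 - <<'E'
from h import *
w=dict(np.load("w4.npz"))
print("expected",proj(w,np.array([[.597,-.339,.105],[.607,-.377,.105],[.636,-.334,.105],[.585,-.302,.105],[.560,-.342,.105]])).round(0).tolist())
im=cv2.imread("pics/w4.png");cv2.imwrite("pics/p4.png",cv2.resize(im[80:320,170:470],None,fx=2.5,fy=2.5,interpolation=2))
E
```

```text
t 8.22 pos [ 0.5961 -0.3349  0.2426] rot [[0.558, 0.83, -0.007], [0.83, -0.558, 0.005], [0.0, -0.009, -1.0]] F [0.9 0.1 0. ] open 1.0 gf 0.0
cam [ 0.6391 -0.2724  0.3855] [[0.83, -0.53, -0.17], [-0.56, -0.79, -0.24], [-0.01, 0.3, -0.95]]
expected [[325.0, 193.0], [355.0, 219.0], [357.0, 166.0], [292.0, 168.0], [295.0, 216.0]]
```

View pics/p4.png

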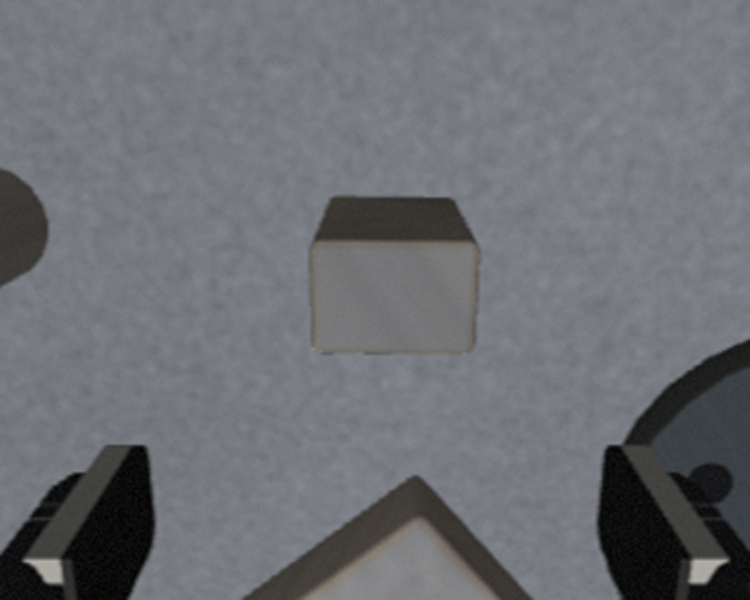

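Brick top corners are at full-image (294.4,176.4), (361.6,176.4), (360,221.2) and (295.2,220.8), square to the fingers. The stone slab's corner lies beyond it at (338,287).

```bash
python3 - <<'E'
from h import *
w=dict(np.load("w4.npz"));s=dict(np.load("scene0.npz"));f=lambda a:np.round(np.array(a)*1000,1).tolist()
q=[(294.4,176.4),(361.6,176.4),(360,221.2),(295.2,220.8)];ps=[plane(w,p,.105) for p in q]
print(f(ps),"c",f(np.mean(ps,0)),"yaw",np.degrees(np.arctan2(*(ps[1]-ps[0])[1::-1])))
for a,b in zip([(220,159.5),(198.8,160.8)],q[:2]): print("tri",[f(v) for v in tri(s,a,w,b)])
for z in (.03,.06,.09): print("slab",z,f(plane(w,(338,286.8),z)))
print("proj shape at grasp, slab candidates in scene:",proj(s,np.array([plane(w,(338,286.8),z) for z in (.03,.06,.09)])).round(0).tolist())
E
```

```text
[[582.2, -309.9, 105.0], [634.0, -344.5, 105.0], [609.5, -381.4, 105.0], [557.5, -346.2, 105.0]] c [595.8, -345.5, 105.0] yaw -33.739522092713166
tri [[581.4, -310.5, 100.6], 0.1]
tri [[633.0, -345.6, 99.5], 1.9]
slab 0.03 [529.0, -473.2, 30.0]
slab 0.06 [538.3, -456.3, 60.0]
slab 0.09 [547.6, -439.3, 90.0]
proj shape at grasp, slab candidates in scene: [[216.0, 157.0], [214.0, 151.0], [212.0, 146.0]]
```

move_arm(plan=[0, -0.21, -1.0, 0, 0, 0, 0, -0.21, -2.2, 0, 0, 0, 0, -0.21, -3.2, 0, 0, 0, 0, -0.21, -3.65, 0, 0, 0, 0, -0.21, -3.65, 0, 0, 0, 0, -0.21, -3.65, 0, 0, 0])

```text
time_s: 9.02
eef_pos: [0.5978, -0.3481, 0.0637]
eef_rot: [-0.001, 0.883, 0.47, -0.001]
wrist_force: [0.6, 0.1, 0.6]
opening: 0.997
grasp_force: 0.0
```

move_arm(plan=[0, 0, 0, 0, 0, 0, 0, 0, 0, 0, 0, 0, 0, 0, 0, 0, 0, 0, 0, 0, 0, 0, 0, 0, 0, 0, 0, 0, 0, 0, 0, 0, 0, 0, 0, 0], grip=40)

```text
time_s: 9.78
eef_pos: [0.5968, -0.3477, 0.0636]
eef_rot: [-0.002, 0.883, 0.47, -0.001]
wrist_force: [-3.1, 1.9, 7.2]
opening: 0.743
grasp_force: 65.5
```

move_arm(plan=[0, 0, 1.2, 0, 0, 0, 0, 0, 2.4, 0, 0, 0, 0, 0, 3.5, 0, 0, 0, -0.3, 1.2, 3.6, -0.03, -0.1, 0.12, -0.6, 2.4, 3.6, -0.06, -0.2, 0.24, -0.9, 3.6, 3.5, -0.1, -0.33, 0.4, -1.2, 4.7, 3.2, -0.1445, -0.474, 0.58, -1.33, 5.8, 2.8, -0.1445, -0.474, 0.58, -1.33, 5.8, 2.8, -0.1445, -0.474, 0.58, -1.33, 5.8, 2.8, -0.1445, -0.474, 0.58])

```text
time_s: 11.02
eef_pos: [0.5291, -0.0566, 0.2007]
eef_rot: [0.168, 0.687, 0.687, 0.168]
wrist_force: [0.8, -0.3, -7.0]
opening: 0.74
grasp_force: 72.3
```

```bash
python3 snap.py wrist w5; python3 - <<'E'
from h import *
from bench import ctrl
o=ctrl.get_obs();print("tcp cad",np.round(B.T@(np.array(o["eef_pos"])-F)*1000,1),"R in cad",np.round(B.T@quat(o["eef_rot"]).as_matrix(),3).tolist())
# tin top -y edge and brick sides along image rows
w=dict(np.load("w5.npz"))
for n,P in [("brick base +y edge ends",[[-.032,-.034,.1],[.032,-.034,.1]]),("tin top -y edge",[[-.031,.034,.098],[.031,.034,.098]])]: print(n,proj(w,(B@np.array(P).T).T+F).round(0).tolist())
E
```

```text
t 11.03 pos [ 0.5291 -0.0566  0.2007] rot [[0.0, 0.887, 0.462], [1.0, -0.0, 0.0], [0.0, 0.462, -0.887]] F [ 0.8 -0.3 -7. ] open 0.74 gf 72.3
cam [0.4624 0.0198 0.3275] [[0.89, -0.14, 0.44], [0.0, -0.95, -0.3], [0.46, 0.27, -0.85]]
tcp cad [ -1.3 -57.1 162. ] R in cad [[0.001, 1.0, -0.007], [1.0, -0.001, -0.001], [-0.001, -0.007, -1.0]]
brick base +y edge ends [[278.0, 188.0], [372.0, 188.0]]
tin top -y edge [[276.0, 82.0], [375.0, 82.0]]
```

```bash
python3 - <<'E'
from h import *
w=dict(np.load("w5.npz"));im=w["pixels"].astype(int)
rb=im[...,0]-im[...,2]
for c in (295,325,350): print(c,[(r,int(im[r,c].sum()),int(rb[r,c])) for r in range(170,206,3)])
for r in (196,205): print(r,[(c,int(im[r,c].sum()),int(rb[r,c])) for c in list(range(260,290,3))+list(range(360,392,3))])
E
```

```text
295 [(170, 430, 53), (173, 430, 55), (176, 419, 54), (179, 430, 54), (182, 422, 55), (185, 258, 24), (188, 177, 10), (191, 178, 10), (194, 176, 10), (197, 163, 10), (200, 163, 8), (203, 173, 7)]
325 [(170, 411, 51), (173, 414, 52), (176, 414, 53), (179, 415, 52), (182, 412, 54), (185, 192, 15), (188, 153, 10), (191, 174, 9), (194, 170, 9), (197, 169, 9), (200, 172, 9), (203, 174, 9)]
350 [(170, 459, 59), (173, 460, 56), (176, 458, 58), (179, 463, 59), (182, 462, 59), (185, 203, 17), (188, 159, 8), (191, 160, 9), (194, 160, 10), (197, 169, 9), (200, 165, 11), (203, 160, 10)]
196 [(260, 313, 1), (263, 170, 53), (266, 227, 59), (269, 166, 8), (272, 176, 9), (275, 175, 8), (278, 178, 8), (281, 171, 10), (284, 176, 9), (287, 169, 9), (360, 161, 9), (363, 157, 9), (366, 171, 7), (369, 254, 28), (372, 369, -6), (375, 362, -8), (378, 358, -9), (381, 368, -8), (384, 364, -7), (387, 368, -6), (390, 371, -6)]
205 [(260, 368, -6), (263, 304, -5), (266, 169, 8), (269, 171, 9), (272, 173, 6), (275, 177, 8), (278, 167, 9), (281, 178, 10), (284, 173, 9), (287, 171, 9), (360, 152, 9), (363, 170, 11), (366, 173, 7), (369, 170, 10), (372, 168, 11), (375, 327, -4), (378, 363, -6), (381, 361, -8), (384, 365, -8), (387, 370, -8), (390, 360, -6)]
```

move_arm(plan=[0.2, -0.02, -0.3, 0, -0.007, 0, 0.36, -0.02, -0.58, 0, -0.007, 0, 0.49, -0.02, -0.78, 0, -0.007, 0, 0.49, -0.02, -0.78, 0, -0.007, 0])

```text
time_s: 11.58
eef_pos: [0.5541, -0.0585, 0.161]
eef_rot: [0.17, 0.687, 0.686, 0.171]
wrist_force: [-0.3, -0.1, -6.7]
opening: 0.739
grasp_force: 72.1
```

```bash
python3 snap.py wrist w6; python3 - <<'E'
from h import *
from bench import ctrl
o=ctrl.get_obs();T=B.T@(np.array(o["eef_pos"])-F);print("tcp cad",np.round(T*1000,1),"R in cad",np.round(B.T@quat(o["eef_rot"]).as_matrix(),3).tolist())
w=dict(np.load("w6.npz"));im=w["pixels"].astype(int);z=T[2]-.0636
rb=im[...,0]-im[...,2];m=(im.sum(2)<215)&(rb<20)
e=proj(w,B@np.array([0,-.033,z])+F).round(0);print("exp base edge",e,"z",z)
for c in (295,325,350): r=np.where(~m[100:240,c])[0].max()+101; print(c,"base edge row",r,np.round(cad(w,(c,r),z)*1000,1))
for r in range(r+2,r+28,6):
    l=325-np.argmin(m[r,325::-1]);h=325+np.argmin(m[r,325:]);print(r,l,h,"at base z",np.round(cad(w,(l+.5,r),z)*1000,1)[:2],np.round(cad(w,(h-.5,r),z)*1000,1)[:2])
# rim at -y half
for r in (175,180): print(r,[(c,int(im[r,c].sum()),int(rb[r,c])) for c in list(range(262,292,2))+list(range(352,384,2))])
E
```

```text
t 11.57 pos [ 0.5541 -0.0585  0.161 ] rot [[0.002, 0.884, 0.467], [1.0, -0.002, 0.001], [0.001, 0.467, -0.884]] F [-0.3 -0.1 -6.7] open 0.739 gf 72.1
cam [0.4868 0.0178 0.2875] [[0.88, -0.14, 0.45], [-0.0, -0.95, -0.3], [0.47, 0.26, -0.84]]
tcp cad [  1.5 -58.1 115.4] R in cad [[0.002, 1.0, -0.002], [1.0, -0.002, 0.0], [0.0, -0.002, -1.0]]
exp base edge [319. 184.] z 0.051808445302766334
295 base edge row 186 [-16.7 -34.6  51.8]
325 base edge row 185 [  3.9 -33.9  51.8]
350 base edge row 185 [ 21.1 -33.9  51.8]
187 272 365 at base z [-32.3 -35.3] [ 31.1 -35.4]
193 269 368 at base z [-34.6 -39.6] [ 33.4 -39.7]
199 266 371 at base z [-36.9 -44. ] [ 35.7 -44. ]
205 263 374 at base z [-39.2 -48.4] [ 38.  -48.4]
211 260 378 at base z [-41.6 -52.8] [ 41.  -52.9]
175 [(262, 361, 4), (264, 420, 55), (266, 426, 57), (268, 427, 57), (270, 354, 51), (272, 253, 44), (274, 231, 42), (276, 245, 44), (278, 253, 43), (280, 379, 48), (282, 402, 52), (284, 427, 54), (286, 420, 53), (288, 422, 56), (290, 436, 54), (352, 456, 58), (354, 458, 59), (356, 457, 57), (358, 450, 57), (360, 430, 56), (362, 204, 32), (364, 165, 29), (366, 154, 29), (368, 161, 28), (370, 344, 47), (372, 427, 56), (374, 428, 55), (376, 421, 47), (378, 368, -7), (380, 374, -7), (382, 375, -8)]
180 [(262, 363, -5), (264, 430, 54), (266, 423, 57), (268, 430, 56), (270, 376, 52), (272, 253, 45), (274, 236, 42), (276, 251, 43), (278, 237, 42), (280, 383, 49), (282, 404, 53), (284, 423, 55), (286, 427, 54), (288, 425, 56), (290, 427, 54), (352, 462, 57), (354, 462, 57), (356, 458, 58), (358, 450, 55), (360, 439, 56), (362, 164, 28), (364, 157, 28), (366, 150, 27), (368, 163, 30), (370, 371, 49), (372, 431, 54), (374, 429, 55), (376, 406, 38), (378, 352, -7), (380, 365, -8), (382, 362, -5)]
```

move_arm(plan=[0.1, 0.01, -0.16, 0, -0.002, 0, 0.2, 0.01, -0.35, 0, -0.002, 0, 0.3, 0.01, -0.54, 0, -0.002, 0, 0.38, 0.01, -0.69, 0, -0.002, 0, 0.43, 0.01, -0.79, 0, -0.002, 0, 0.43, 0.01, -0.79, 0, -0.002, 0])

```text
time_s: 12.38
eef_pos: [0.5754, -0.0574, 0.1217]
eef_rot: [0.171, 0.687, 0.686, 0.171]
wrist_force: [0.0, -0.6, -7.3]
opening: 0.742
grasp_force: 72.4
```

move_arm(plan=[0.03, 0, -0.05, 0, 0, 0, 0.05, 0, -0.1, 0, 0, 0, 0.07, 0, -0.13, 0, 0, 0, 0.07, 0, -0.13, 0, 0, 0])

```text
time_s: 12.88
eef_pos: [0.579, -0.0575, 0.1161]
eef_rot: [0.171, 0.686, 0.686, 0.172]
wrist_force: [-6.2, 0.5, -2.9]
opening: 0.745
grasp_force: 73.2
```

move_arm(plan=[0.01, 0, -0.02, 0, 0, 0, 0.01, 0, -0.02, 0, 0, 0])

```text
time_s: 13.12
eef_pos: [0.579, -0.0573, 0.1159]
eef_rot: [0.171, 0.686, 0.686, 0.172]
wrist_force: [-20.6, 1.3, 14.3]
opening: 0.743
grasp_force: 75.6
```

move_arm(plan=[-0.02, 0, 0.04, 0, 0, 0, -0.02, 0, 0.04, 0, 0, 0, -0.02, 0, 0.04, 0, 0, 0, -0.02, 0, 0.04, 0, 0, 0, -0.02, 0, 0.04, 0, 0, 0, -0.2, 0, 0.4, 0, 0, 0, -0.6, 0, 1.2, 0, 0, 0, -1.3, 0, 2.4, 0, 0, 0, -1.3, 0, 2.4, 0, 0, 0], grip=85)

```text
time_s: 14.25
eef_pos: [0.5157, -0.0586, 0.2403]
eef_rot: [0.176, 0.685, 0.685, 0.173]
wrist_force: [0.4, -0.0, -0.2]
opening: 0.995
grasp_force: 0.0
```

```bash
python3 snap.py wrist w7; python3 - <<'E'
from h import *
w=dict(np.load("w7.npz"));im=w["pixels"].astype(int)
c7=proj(w,[B@np.array([0,-.033,.105])+F,B@np.array([0,-.079,.105])+F,B@np.array([0,.035,.096])+F,B@np.array([0,.079,.096])+F]).round(0).tolist()
print("exp rows brick top +y,-y; tin -y,+y",c7)
k=int(c7[0][0]);rb=im[...,0]-im[...,2]
print([(r,int(im[r,k].sum()),int(rb[r,k])) for r in range(20,300,4)])
E
```

```text
t 14.25 pos [ 0.5157 -0.0586  0.2403] rot [[0.002, 0.878, 0.478], [1.0, 0.0, -0.004], [-0.004, 0.478, -0.878]] F [ 0.4 -0.  -0.2] open 0.995 gf 0.0
cam [0.4469 0.0185 0.3655] [[0.88, -0.14, 0.46], [0.0, -0.95, -0.3], [0.48, 0.27, -0.84]]
exp rows brick top +y,-y; tin -y,+y [[314.0, 173.0], [314.0, 227.0], [314.0, 82.0], [313.0, 15.0]]
[(20, 330, 2), (24, 172, -10), (28, 181, -12), (32, 180, -11), (36, 182, -10), (40, 141, -7), (44, 53, -1), (48, 79, -1), (52, 57, 0), (56, 64, 1), (60, 132, -6), (64, 180, -8), (68, 182, -11), (72, 175, -11), (76, 183, -10), (80, 226, -8), (84, 338, 5), (88, 203, 3), (92, 388, 49), (96, 384, 50), (100, 383, 48), (104, 382, 49), (108, 382, 47), (112, 380, 48), (116, 373, 48), (120, 370, 47), (124, 370, 47), (128, 368, 48), (132, 369, 47), (136, 370, 47), (140, 367, 46), (144, 367, 47), (148, 369, 48), (152, 310, 36), (156, 158, 7), (160, 150, 8), (164, 160, 8), (168, 146, 8), (172, 259, 14), (176, 316, 0), (180, 331, 0), (184, 327, 1), (188, 330, 1), (192, 323, 0), (196, 332, -1), (200, 331, 0), (204, 329, 0), (208, 320, 0), (212, 323, 0), (216, 316, 0), (220, 323, 1), (224, 329, -1), (228, 363, -8), (232, 357, -6), (236, 349, -7), (240, 354, -6), (244, 355, -7), (248, 340, -7), (252, 352, -5), (256, 347, -6), (260, 338, -5), (264, 340, -5), (268, 349, -5), (272, 354, -6), (276, 344, -7), (280, 348, -7), (284, 350, -7), (288, 346, -6), (292, 343, -5), (296, 353, -6)]
```

```bash
python3 - <<'E'
from h import *
w=dict(np.load("w7.npz"))
for r,z in [(152.5,0),(172,.105),(226,.105),(84,.097),(90,0.0),(90,.097)]: print(r,z,np.round(cad(w,(314,r),z)*1000,1))
from bench import ctrl;o=ctrl.get_obs();print(o["eef_pos"],o["time_s"])
E
```

```text
152.5 0 [ -0.9 -32.7   0. ]
172 0.105 [ 1.00e-01 -3.25e+01  1.05e+02]
226 0.105 [ -0.2 -78.5 105. ]
84 0.097 [ 0.3 33.3 97. ]
90 0.0 [-0.6 33.   0. ]
90 0.097 [ 0.3 29.  97. ]
[ 0.5153212  -0.05821392  0.23849755] 14.3
```

move_arm(plan=[-1.85, 6.18, 0.1, 0, 0.499, 0, -1.85, 6.18, 0.1, 0, 0.499, 0, -1.85, 6.18, 0.1, 0, 0.499, 0, -1.85, 6.18, 0.1, 0, 0.499, 0, -1.85, 6.18, 0.1, 0, 0.499, 0, -1.85, 6.18, 0.1, 0, 0.499, 0, -1.85, 6.18, 0.1, 0, 0.499, 0, -1.85, 6.18, 0.1, 0, 0.499, 0, -1.85, 6.18, 0.1, 0, 0.499, 0])

```text
time_s: 15.42
eef_pos: [0.4227, 0.2501, 0.2396]
eef_rot: [-0.003, 0.708, 0.706, -0.003]
wrist_force: [0.2, -0.2, 0.3]
opening: 0.998
grasp_force: 0.0
```

```bash
python3 snap.py wrist w8; python3 - <<'E'
from h import *
w=dict(np.load("w8.npz"));im=w["pixels"].astype(int)
e=proj(w,np.array([[.423,.2508,.103],[.453,.2508,.103],[.423,.2808,.103],[.423,.2208,.103]]));print("exp",e.round(0).tolist())
u,v=e[0].round().astype(int)
print("row",[(c,int(im[v,c].sum()),int(im[v,c,0]-im[v,c,2])) for c in range(u-48,u+49,3)])
print("col",[(r,int(im[r,u].sum()),int(im[r,u,0]-im[r,u,2])) for r in range(v-60,v+50,3)])
E
```

```text
t 15.43 pos [0.4227 0.2501 0.2396] rot [[0.004, 1.0, -0.009], [1.0, -0.004, -0.0], [-0.0, -0.009, -1.0]] F [ 0.2 -0.2  0.3] open 0.998 gf 0.0
cam [0.4235 0.3265 0.3824] [[1.0, 0.0, -0.01], [-0.0, -0.95, -0.3], [-0.01, 0.3, -0.95]]
exp [[323.0, 190.0], [355.0, 190.0], [323.0, 158.0], [323.0, 220.0]]
row [(275, 331, -7), (278, 344, -8), (281, 346, -8), (284, 334, -8), (287, 328, -9), (290, 378, 13), (293, 406, -9), (296, 416, -10), (299, 416, -12), (302, 416, -10), (305, 414, -11), (308, 404, -9), (311, 149, -4), (314, 375, -9), (317, 414, -10), (320, 408, -10), (323, 399, -11), (326, 402, -10), (329, 408, -10), (332, 401, -11), (335, 325, -8), (338, 302, -6), (341, 410, -10), (344, 406, -10), (347, 386, 1), (350, 327, 9), (353, 340, -10), (356, 341, -8), (359, 336, -9), (362, 346, -7), (365, 350, -9), (368, 350, -8), (371, 353, -10)]
col [(130, 351, -9), (133, 328, -8), (136, 344, -9), (139, 339, -9), (142, 344, -8), (145, 349, -11), (148, 186, 6), (151, 182, 8), (154, 184, 7), (157, 291, 10), (160, 210, 7), (163, 369, 11), (166, 408, -9), (169, 409, -10), (172, 411, -9), (175, 418, -11), (178, 421, -10), (181, 418, -11), (184, 413, -11), (187, 417, -10), (190, 399, -11), (193, 405, -10), (196, 410, -11), (199, 413, -10), (202, 399, -9), (205, 406, -9), (208, 301, -10), (211, 417, -11), (214, 409, -9), (217, 409, -10), (220, 333, 11), (223, 350, -8), (226, 350, -10), (229, 332, -8), (232, 339, -9), (235, 349, -7), (238, 344, -8)]
```

move_arm(plan=[-0.05, -0.02, -1.0, 0, -0.009, 0, -0.05, -0.02, -2.2, 0, -0.009, 0, -0.05, -0.02, -3.2, 0, -0.009, 0, -0.05, -0.02, -3.55, 0, -0.009, 0, -0.05, -0.02, -3.55, 0, -0.009, 0, -0.05, -0.02, -3.55, 0, -0.009, 0])

```text
time_s: 16.23
eef_pos: [0.4207, 0.2504, 0.0634]
eef_rot: [0.0, 0.708, 0.706, 0.001]
wrist_force: [0.2, 1.3, -0.7]
opening: 0.991
grasp_force: 0.0
```

move_arm(plan=[0, 0, 0, 0, 0, 0, 0, 0, 0, 0, 0, 0, 0, 0, 0, 0, 0, 0, 0, 0, 0, 0, 0, 0, 0, 0, 0, 0, 0, 0, 0, 0, 0, 0, 0, 0], grip=40)

```text
time_s: 16.98
eef_pos: [0.4208, 0.2508, 0.0639]
eef_rot: [0.001, 0.707, 0.707, 0.001]
wrist_force: [-0.1, -0.5, 5.4]
opening: 0.686
grasp_force: 63.7
```

move_arm(plan=[0, 0, 1.2, 0, 0, 0, 0, 0, 2.4, 0, 0, 0, 0, 0, 3.6, 0, 0, 0, 0.3, -0.8, 4.2, 0, -0.1, 0, 0.7, -1.8, 4.2, 0, -0.23, 0, 1.1, -2.8, 4.2, 0, -0.36, 0, 1.5, -3.8, 4.2, 0, -0.489, 0, 1.8, -4.6, 4.0, 0, -0.489, 0, 1.95, -5.0, 3.4, 0, -0.489, 0, 1.95, -5.0, 3.24, 0, -0.489, 0])

```text
time_s: 18.23
eef_pos: [0.5154, -0.0005, 0.2217]
eef_rot: [0.169, 0.688, 0.685, 0.17]
wrist_force: [-0.2, 0.5, -3.9]
opening: 0.688
grasp_force: 67.1
```

```bash
cat > chk.py <<'E'
import sys
from h import *
from bench import ctrl
w=ctrl.camera("wrist");o=ctrl.get_obs();T=B.T@(np.array(o["eef_pos"])-F);M=B.T@quat(o["eef_rot"]).as_matrix()
print("t",round(o["time_s"],2),"tcp cad",np.round(T*1000,1),"R",M.round(3).tolist(),"F",np.round(o["wrist_force"],1))
cv2.imwrite(f"pics/{sys.argv[1]}.png",w["pixels"][:,:,::-1]);np.savez(sys.argv[1]+".npz",**{k:np.array(v) for k,v in w.items()})
im=w["pixels"].astype(int);z=T[2]-.0639
# circle of the base, as expected for TCP axis
a=np.linspace(0,2*np.pi,9)[:-1]
P=np.stack([T[0]+.03*np.cos(a),T[1]+.03*np.sin(a),0*a+z],1)
print("exp base circle",proj(w,(B@P.T).T+F).round(0).tolist())
print("tin -y bottom/top rows",proj(w,(B@np.array([[0,.033,0],[0,.033,.097],[0,-.0326,.105],[0,-.0326,0]]).T).T+F).round(0).tolist())
E
python3 chk.py w9; python3 -c "
import cv2,numpy as np;b=cv2.imread('pics/w9.png');cv2.imwrite('pics/p9.png',cv2.resize(b[20:320,170:470],None,fx=2,fy=2,interpolation=2))"
```

```text
t 18.27 tcp cad [ -4.9   0.9 186.4] R [[0.003, 1.0, -0.005], [1.0, -0.003, 0.001], [0.001, -0.005, -1.0]] F [-1.4 -0.1 -4.9]
exp base circle [[363.0, 216.0], [351.0, 187.0], [321.0, 175.0], [290.0, 187.0], [279.0, 216.0], [292.0, 243.0], [321.0, 254.0], [350.0, 243.0]]
tin -y bottom/top rows [[326.0, 148.0], [327.0, 165.0], [327.0, 248.0], [325.0, 207.0]]
```

View pics/p9.png

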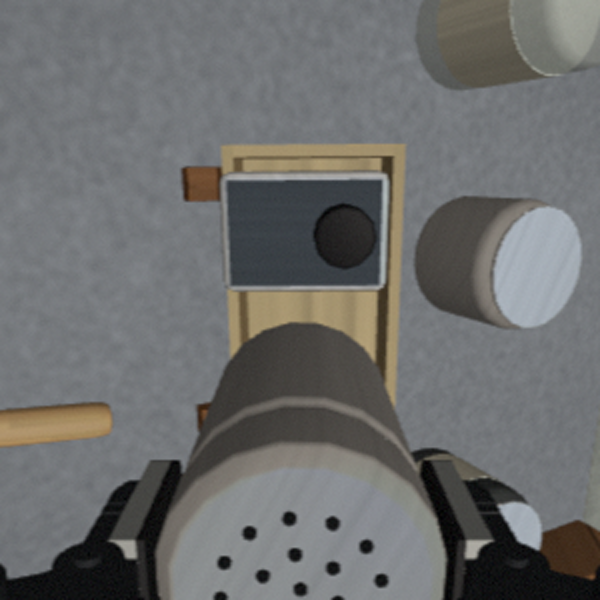

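The shaker hangs over the free middle bay. Its far base point is at (321,181) instead of the expected 175, so it sits about 4 mm towards -y. I'll correct that.

move_arm(plan=[0.15, 0.066, -0.05, 0, -0.005, 0, 0.21, 0.066, -0.2, 0, -0.005, 0, 0.21, 0.066, -0.2, 0, -0.005, 0, 0.21, 0.066, -0.2, 0, -0.005, 0])

```text
time_s: 18.77
eef_pos: [0.5276, 0.0042, 0.2145]
eef_rot: [0.173, 0.686, 0.686, 0.173]
wrist_force: [-0.4, -0.4, -3.0]
opening: 0.69
grasp_force: 67.1
```

```bash
python3 chk.py w10; python3 - <<'E'
from h import *
w=dict(np.load("w10.npz"));im=w["pixels"].astype(int);rb=im[...,0]-im[...,2]
for c in (310,322,334): print(c,[(r,int(im[r,c].sum()),int(rb[r,c])) for r in range(150,196,2)])
for r in (205,212): print(r,[(c,int(im[r,c].sum()),int(rb[r,c])) for c in list(range(268,296,2))+list(range(350,376,2))])
E
```

```text
t 18.82 tcp cad [  3.    4.4 174.6] R [[0.001, 1.0, 0.005], [1.0, -0.001, 0.0], [0.0, 0.005, -1.0]] F [-0.3  0.4 -2.6]
exp base circle [[363.0, 218.0], [351.0, 189.0], [321.0, 177.0], [290.0, 189.0], [278.0, 218.0], [292.0, 245.0], [320.0, 256.0], [349.0, 245.0]]
tin -y bottom/top rows [[317.0, 154.0], [316.0, 175.0], [317.0, 261.0], [317.0, 215.0]]
310 [(150, 194, -9), (152, 188, -11), (154, 195, -10), (156, 191, -10), (158, 191, -12), (160, 193, -12), (162, 201, -10), (164, 185, -12), (166, 185, -9), (168, 184, -12), (170, 190, -10), (172, 306, -6), (174, 405, 10), (176, 407, 54), (178, 412, 54), (180, 419, 54), (182, 325, 37), (184, 180, 7), (186, 186, 7), (188, 183, 6), (190, 186, 4), (192, 187, 6), (194, 181, 7)]
322 [(150, 91, 0), (152, 83, 1), (154, 83, 3), (156, 92, 0), (158, 78, 2), (160, 70, -2), (162, 178, -11), (164, 181, -11), (166, 196, -9), (168, 185, -13), (170, 196, -11), (172, 356, -9), (174, 411, 14), (176, 440, 56), (178, 437, 55), (180, 427, 54), (182, 198, 8), (184, 199, 6), (186, 198, 6), (188, 199, 7), (190, 197, 7), (192, 196, 7), (194, 201, 6)]
334 [(150, 11
[... 496 characters left out ...]
(286, 168, 7), (288, 172, 4), (290, 174, 5), (292, 172, 6), (294, 174, 4), (350, 235, 6), (352, 230, 8), (354, 236, 7), (356, 238, 8), (358, 243, 9), (360, 361, 20), (362, 360, -7), (364, 366, -8), (366, 369, -6), (368, 368, -5), (370, 360, -6), (372, 383, -7), (374, 371, -8)]
212 [(268, 359, -8), (270, 353, -5), (272, 353, -5), (274, 383, 19), (276, 427, 55), (278, 391, 48), (280, 171, 7), (282, 166, 5), (284, 169, 6), (286, 172, 5), (288, 169, 5), (290, 171, 5), (292, 172, 6), (294, 177, 6), (350, 219, 6), (352, 226, 5), (354, 235, 7), (356, 233, 7), (358, 236, 9), (360, 235, 9), (362, 314, -1), (364, 360, -8), (366, 352, -7), (368, 353, -8), (370, 356, -7), (372, 355, -8), (374, 361, -7)]
```

move_arm(plan=[-0.05, -0.016, -0.03, 0, 0.004, 0, 0.05, -0.016, -0.22, 0, 0.004, 0, 0.13, -0.016, -0.37, 0, 0.004, 0, 0.18, -0.016, -0.47, 0, 0.004, 0, 0.18, -0.016, -0.47, 0, 0.004, 0])

```text
time_s: 19.45
eef_pos: [0.5363, 0.0031, 0.1898]
eef_rot: [0.171, 0.687, 0.686, 0.171]
wrist_force: [0.6, 0.6, -3.3]
opening: 0.688
grasp_force: 67.2
```

```bash
python3 chk.py w11; python3 - <<'E'
from h import *
w=dict(np.load("w11.npz"));im=w["pixels"].astype(int);rb=im[...,0]-im[...,2]
for c in (312,320,328): print(c,[(r,int(im[r,c].sum()),int(rb[r,c])) for r in range(164,194,2)])
for r in (212,): print(r,[(c,int(im[r,c].sum()),int(rb[r,c])) for c in list(range(264,292,2))+list(range(350,376,2))])
E
```

```text
t 19.5 tcp cad [ -0.6   3.4 149.1] R [[0.001, 1.0, 0.0], [1.0, -0.001, 0.0], [0.0, 0.0, -1.0]] F [ 0.   0.8 -4. ]
exp base circle [[363.0, 218.0], [352.0, 189.0], [321.0, 177.0], [291.0, 189.0], [279.0, 218.0], [292.0, 245.0], [321.0, 256.0], [350.0, 245.0]]
tin -y bottom/top rows [[322.0, 157.0], [322.0, 181.0], [322.0, 277.0], [322.0, 222.0]]
312 [(164, 191, -11), (166, 195, -10), (168, 190, -12), (170, 193, -10), (172, 197, -12), (174, 189, -11), (176, 199, -12), (178, 244, -11), (180, 454, 3), (182, 205, 9), (184, 187, 6), (186, 188, 6), (188, 189, 7), (190, 192, 5), (192, 196, 4)]
320 [(164, 197, -11), (166, 195, -11), (168, 195, -11), (170, 184, -12), (172, 194, -13), (174, 186, -10), (176, 194, -9), (178, 251, -9), (180, 425, 4), (182, 200, 7), (184, 192, 6), (186, 197, 6), (188, 199, 6), (190, 199, 6), (192, 196, 6)]
328 [(164, 64, -3), (166, 159, -12), (168, 191, -11), (170, 189, -10), (172, 189, -8), (174, 198, -10), (176, 190, -9), (178, 251, -9), (180, 444, 5), (182, 204, 7), (184, 202, 7), (186, 201, 7), (188, 203, 5), (190, 202, 5), (192, 206, 7)]
212 [(264, 362, -7), (266, 373, -7), (268, 372, -6), (270, 366, -8), (272, 370, -7), (274, 375, 0), (276, 425, 55), (278, 388, 50), (280, 170, 5), (282, 177, 6), (284, 179, 5), (286, 169, 5), (288, 172, 5), (290, 170, 7), (350, 225, 7), (352, 223, 8), (354, 233, 9), (356, 240, 5), (358, 236, 8), (360, 236, 7), (362, 209, 15), (364, 348, 48), (366, 433, 54), (368, 426, 55), (370, 392, 19), (372, 362, -6), (374, 365, -6)]
```

move_arm(plan=[0.11, 0, -0.2, 0, 0, 0, 0.22, 0, -0.4, 0, 0, 0, 0.33, 0, -0.6, 0, 0, 0, 0.44, 0, -0.8, 0, 0, 0, 0.57, 0, -1.05, 0, 0, 0, 0.57, 0, -1.05, 0, 0, 0])

```text
time_s: 20.25
eef_pos: [0.5645, 0.0032, 0.1366]
eef_rot: [0.17, 0.687, 0.686, 0.171]
wrist_force: [0.2, -0.6, -3.7]
opening: 0.688
grasp_force: 67.2
```

move_arm(plan=[0.07, 0, -0.12, 0, 0, 0, 0.14, 0, -0.24, 0, 0, 0, 0.2, 0, -0.35, 0, 0, 0, 0.2, 0, -0.35, 0, 0, 0])

```text
time_s: 20.75
eef_pos: [0.5749, 0.0031, 0.1202]
eef_rot: [0.171, 0.687, 0.686, 0.171]
wrist_force: [-0.2, 0.3, -3.1]
opening: 0.685
grasp_force: 67.2
```

move_arm(plan=[0.015, 0, -0.03, 0, 0, 0, 0.03, 0, -0.06, 0, 0, 0, 0.04, 0, -0.08, 0, 0, 0, 0.04, 0, -0.08, 0, 0, 0])

```text
time_s: 21.25
eef_pos: [0.5771, 0.003, 0.1168]
eef_rot: [0.171, 0.686, 0.686, 0.172]
wrist_force: [-0.6, 0.9, -4.5]
opening: 0.689
grasp_force: 67.2
```

move_arm(plan=[0.012, 0, -0.022, 0, 0, 0, 0.024, 0, -0.045, 0, 0, 0, 0.024, 0, -0.045, 0, 0, 0])

```text
time_s: 21.62
eef_pos: [0.578, 0.0028, 0.1159]
eef_rot: [0.171, 0.686, 0.686, 0.171]
wrist_force: [-17.7, -2.5, 18.3]
opening: 0.692
grasp_force: 70.4
```

Contact with the floor. Releasing and retreating.

move_arm(plan=[-0.02, 0, 0.04, 0, 0, 0, -0.02, 0, 0.04, 0, 0, 0, -0.02, 0, 0.04, 0, 0, 0, -0.02, 0, 0.04, 0, 0, 0, -0.02, 0, 0.04, 0, 0, 0, -0.2, 0, 0.4, 0, 0, 0, -0.6, 0, 1.2, 0, 0, 0, -1.3, 0, 2.4, 0, 0, 0, -1.6, 0, 3.0, 0, 0, 0, -1.6, 0, 3.0, 0, 0, 0], grip=85)

```text
time_s: 22.88
eef_pos: [0.4994, 0.0024, 0.2689]
eef_rot: [0.175, 0.686, 0.685, 0.173]
wrist_force: [0.7, -1.3, -0.2]
opening: 0.993
grasp_force: 0.0
```

```bash
python3 snap.py wrist w12; python3 snap.py scene s12
python3 -c "
import cv2,numpy as np;a=cv2.imread('pics/s12.png');b=cv2.imread('pics/w12.png')
cv2.imwrite('pics/p12.png',np.hstack([cv2.resize(a[140:290,195:345],(400,400),interpolation=2),cv2.resize(b[:300,170:470],(400,400),interpolation=2)]))"
```

```text
t 22.88 pos [0.4994 0.0024 0.2689] rot [[0.001, 0.879, 0.477], [1.0, -0.0, -0.002], [-0.002, 0.477, -0.879]] F [ 0.7 -1.3 -0.2] open 0.993 gf 0.0
cam [0.4306 0.0792 0.3944] [[0.88, -0.14, 0.45], [0.0, -0.95, -0.3], [0.48, 0.27, -0.84]]
t 22.93 pos [0.4988 0.0027 0.2665] rot [[0.001, 0.881, 0.474], [1.0, -0.001, -0.001], [-0.001, 0.474, -0.881]] F [ 0.5  0.2 -0.3] open 0.998 gf 0.0
cam [0.9545 0.6471 0.5909] [[-0.78, 0.35, -0.51], [0.62, 0.43, -0.66], [-0.01, -0.83, -0.55]]
```

```bash
python3 - <<'E'
from h import *
s=dict(np.load("s12.npz"));w=dict(np.load("w12.npz"))
for n,y,h in [("brick",-.0558,.105),("shaker",.0003,.103),("tin",.0555,.098)]:
    P=(B@np.array([[-.002,y,h]]).T).T+F; print(n,"top centre exp scene",proj(s,P).round(0).tolist(),"wrist",proj(w,P).round(0).tolist())
a=np.load("scene0.npz")["pixels"].astype(int);b=s["pixels"].astype(int);d=(abs(a-b).sum(2)>90)
n,l,st,c=cv2.connectedComponentsWithStats(cv2.morphologyEx(d.astype(np.uint8),cv2.MORPH_OPEN,np.ones((3,3))))
print([x.tolist() for x in st[1:] if x[4]>25])
E
```

```text
brick top centre exp scene [[272.0, 174.0]] wrist [[314.0, 250.0]]
shaker top centre exp scene [[285.0, 184.0]] wrist [[313.0, 194.0]]
tin top centre exp scene [[298.0, 195.0]] wrist [[313.0, 133.0]]
[[322, 1, 30, 37, 547], [355, 0, 29, 37, 371], [470, 0, 75, 63, 1995], [559, 0, 81, 61, 1300], [319, 42, 28, 15, 180], [575, 49, 65, 157, 4164], [402, 51, 16, 43, 352], [421, 51, 14, 19, 150], [441, 53, 28, 17, 312], [508, 79, 7, 7, 34], [460, 91, 82, 33, 1818], [317, 99, 26, 32, 412], [287, 111, 11, 11, 77], [199, 153, 28, 37, 778], [251, 172, 22, 22, 334], [271, 173, 18, 16, 153], [287, 186, 21, 13, 151], [293, 203, 19, 10, 99], [621, 202, 6, 7, 30], [277, 208, 10, 8, 49], [301, 214, 6, 6, 29], [385, 231, 31, 40, 895], [342, 264, 28, 25, 450], [339, 279, 32, 47, 1005]]
```

The picture budget is used up, so I'll check the packed tops numerically.

```bash
python3 - <<'E'
from h import *
w=dict(np.load("w12.npz"));s=dict(np.load("s12.npz"))
for n,c,k in [("wrist",w,313)]:
    im=c["pixels"].astype(int);print([(r,int(im[r,k].sum()),int(im[r,k,0]-im[r,k,2])) for r in range(84,284,3)])
    for r in (135,187,250): 
        print(r,[(q,int(im[r,q].sum()),int(im[r,q,0]-im[r,q,2])) for q in list(range(264,296,2))+list(range(332,366,2))])
def R(y,z,x=-.003): return proj(w,B@np.array([x,y,z])+F).round(1).tolist()
print("exp shaker lid +y,-y",R(.0305,.103),R(-.0295,.103),"x",R(.0003,.103,-.034),R(.0003,.103,.026))
print("brick +y,-y",R(-.0326,.105),R(-.0786,.105),"x",R(-.056,.105,-.035),R(-.056,.105,.029))
print("tin -y,+y",R(.033,.097),R(.077,.097),"x",R(.055,.097,-.034),R(.055,.097,.028))
E
```

```text
[(84, 342, -8), (87, 349, -5), (90, 352, -7), (93, 344, -6), (96, 356, 1), (99, 396, 52), (102, 345, 45), (105, 380, 50), (108, 253, 7), (111, 460, -1), (114, 176, -11), (117, 183, -10), (120, 176, -10), (123, 187, -11), (126, 181, -11), (129, 180, -12), (132, 186, -11), (135, 192, -12), (138, 186, -9), (141, 182, -8), (144, 175, -11), (147, 181, -10), (150, 179, -11), (153, 185, -10), (156, 396, -4), (159, 322, 10), (162, 212, 9), (165, 381, 12), (168, 399, 8), (171, 414, -3), (174, 413, -2), (177, 403, -3), (180, 373, -3), (183, 389, -3), (186, 398, -4), (189, 396, -3), (192, 402, -4), (195, 399, -3), (198, 185, -3), (201, 398, -2), (204, 403, -2), (207, 402, -1), (210, 359, -3), (213, 402, -3), (216, 401, -3), (219, 401, -2), (222, 339, 13), (225, 154, 9), (228, 289, 14), (231, 326, 3), (234, 325, 2), (237, 324, 2), (240, 324, 1), (243, 332, 1), (246, 334, 2), (249, 324, 0), (252, 327, 2), (255, 322, 1), (258, 313, 0), (261, 317, 2), (264, 316, 2), (267, 309, 5), (270, 342, -7), (273, 352, -6), (276, 355, -8), (279, 340, -7), (282, 339, -6)]
135 [(264, 354, -6), (266, 341, -5), (2
[... 1073 characters left out ...]
, -5), (270, 338, -6), (272, 351, -8), (274, 343, -6), (276, 363, -7), (278, 363, -8), (280, 358, -5), (282, 234, 10), (284, 309, 5), (286, 330, 1), (288, 328, 2), (290, 329, 2), (292, 329, 3), (294, 330, 3), (332, 317, 1), (334, 316, 0), (336, 320, 1), (338, 322, 0), (340, 328, 1), (342, 330, 1), (344, 338, 5), (346, 350, 37), (348, 404, 51), (350, 317, 39), (352, 90, 0), (354, 249, 14), (356, 302, 19), (358, 304, 19), (360, 300, 19), (362, 309, 19), (364, 305, 19)]
exp shaker lid +y,-y [312.1, 161.9] [312.6, 224.1] x [279.0, 194.2] [343.6, 194.1]
brick +y,-y [312.6, 227.9] [312.9, 270.6] x [280.0, 250.2] [345.5, 250.0]
tin -y,+y [312.2, 158.0] [311.9, 107.7] x [277.3, 133.5] [346.7, 133.5]
```

```bash
python3 -c "
from bench import ctrl
print(ctrl.hand_in())"
```

```text
the job is handed in; nothing more can be done
None
```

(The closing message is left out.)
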